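# Feel along the rim of a bisque dish for chips

## Task

Check the rim of the terracotta dish for chips: with the fingers closed together, touch the rim at the blue dab and run your fingertips lightly along the top of the rim, past the white dab, to the red dab, feeling the whole stretch, then lift off. The dish sits on springs: do not press it down to its stop, do not pull it up, and leave the little pot inside it and everything else on the table where they are.

Things in the scene. Friction and masses are not known exactly. Their poses are not given: they have to be found in the camera images.
- stand: Heavy dark round foot, 176 mm across, fixed on the table, facing any way; four coil springs on it carry a metal disc 180 mm across with a round terracotta dish fixed on it, which cannot turn or tip. Origin: centre of its underside, on the table, straight below the dish's centre; x points towards the blue dab, z up.
- dish_centre (a point): Centre of the dish's rim circle, level with the rim's top face, 105 mm above the table. Dish 212 mm across, 43 mm tall, floor 31 mm below the rim. The rim is a flat horizontal ring 12 mm wide, middle line at radius 100 mm. x points to the blue dab. The trace runs 200 degrees counter-clockwise seen from above, from blue through white to red.
- dish (a joint): How far the sprung dish is pressed straight down, m: 0 untouched, +0.015 at the bottom stop, negative if pulled up. Spring 500 N/m (2 N on the rim sinks it 4 mm; the bottom stop is reached at about 7.5 N), well damped; all of the rim sinks equally.
- rim_blue: The blue glaze dab on the rim, where the trace starts, 0 degrees counter-clockwise from the blue dab about the dish's centre. Coloured over about 25 mm of the rim's length and all its width. The piece to be touched is 10 mm along the rim (centred on the origin) by its 12 mm width. Origin: middle of its top face, on the rim's middle line; x points outward from the dish's centre, z up.
- rim_a: Unpainted piece of the rim: the plain rim a third of the way from blue to white, 33 degrees counter-clockwise from the blue dab about the dish's centre. The piece to be touched is 10 mm along the rim (centred on the origin) by its 12 mm width. Origin: middle of its top face, on the rim's middle line; x points outward from the dish's centre, z up.
- rim_b: Unpainted piece of the rim: the plain rim two thirds of the way from blue to white, 66 degrees counter-clockwise from the blue dab about the dish's centre. The piece to be touched is 10 mm along the rim (centred on the origin) by its 12 mm width. Origin: middle of its top face, on the rim's middle line; x points outward from the dish's centre, z up.
- rim_white: The white glaze dab on the rim, the middle of the trace, 100 degrees counter-clockwise from the blue dab about the dish's centre. Coloured over about 25 mm of the rim's length and all its width. The piece to be touched is 10 mm along the rim (centred on the origin) by its 12 mm width. Origin: middle of its top face, on the rim's middle line; x points outward from the dish's centre, z up.
- rim_c: Unpainted piece of the rim: the plain rim a third of the way from white to red, 133 degrees counter-clockwise from the blue dab about the dish's centre. The piece to be touched is 10 mm along the rim (centred on the origin) by its 12 mm width. Origin: middle of its top face, on the rim's middle line; x points outward from the dish's centre, z up.
- rim_d: Unpainted piece of the rim: the plain rim two thirds of the way from white to red, 166 degrees counter-clockwise from the blue dab about the dish's centre. The piece to be touched is 10 mm along the rim (centred on the origin) by its 12 mm width. Origin: middle of its top face, on the rim's middle line; x points outward from the dish's centre, z up.
- rim_red: The red glaze dab on the rim, where the trace ends, 200 degrees counter-clockwise from the blue dab about the dish's centre. Coloured over about 25 mm of the rim's length and all its width. The piece to be touched is 10 mm along the rim (centred on the origin) by its 12 mm width. Origin: middle of its top face, on the rim's middle line; x points outward from the dish's centre, z up.
- pinch_pot: Small closed blue pot, 52 mm across, 40 mm tall, standing loose in the middle of the dish; it tops the rim by 9 mm. Leave it alone. Origin: centre of its underside.
- brush: Brush 160 mm long lying on the table beside the stand. Leave it alone. Origin: under its middle.
- rib: Pale wooden rib (flat block) 50 x 100 x 12 mm lying beside the stand. Leave it alone. Origin: centre of its underside.
- cup: White mug, 84 mm across, 65 mm tall. Leave it alone. Origin: centre of its underside.
- clay: Grey-brown lump, 84 mm across, 63 mm tall. Leave it alone. Origin: centre of its underside.
- tub: Clear plastic tub, 130 mm across, 60 mm tall. Leave it alone. Origin: centre of its underside.
- beaker: Grey-brown clay beaker, 80 mm across, 85 mm tall. Leave it alone. Origin: centre of its underside.

How it is judged:
On the way, in this order (a step that is already met when the one before it is completed fails the run):
1. the fingers touch the blue dab (contact force between the fingers and rim_blue above 0.2 N), for 0.05 s.
2. the fingers touch the plain rim a third of the way from blue to white (contact force between the fingers and rim_a above 0.2 N), for 0.05 s.
3. the fingers touch the plain rim two thirds of the way from blue to white (contact force between the fingers and rim_b above 0.2 N), for 0.05 s.
4. the fingers touch the white dab (contact force between the fingers and rim_white above 0.2 N), for 0.05 s.
5. the fingers touch the plain rim a third of the way from white to red (contact force between the fingers and rim_c above 0.2 N), for 0.05 s.
6. the fingers touch the plain rim two thirds of the way from white to red (contact force between the fingers and rim_d above 0.2 N), for 0.05 s.
7. the fingers touch the red dab (contact force between the fingers and rim_red above 0.2 N), for 0.05 s.
At the end, for the whole second after the job is handed in: The rim was touched from blue through white to red; the dish is back within 3 mm of its free height; the little pot stands upright; every loose thing rests within 20 mm of where it began (value of joint dish between -0.003 and 0.003 m and angle between pinch_pot's own z axis and vertical below 0.3 rad and distance of each of pinch_pot, brush, rib, cup, clay, tub, beaker from where it was at the start of the episode below 0.02 m and linear speed of each of pinch_pot, brush, rib, cup, clay, tub, beaker below 0.03 m/s).
It fails at once if the dish is pressed down more than 13 mm (its stop is at 15 mm) (value of joint dish above 0.013 m).
It fails at once if the dish is pulled up more than 4 mm (value of joint dish below -0.004 m).
It fails at once if the little pot or another loose thing is shoved, lifted or carried (more than 25 mm) (distance of any of pinch_pot, brush, rib, cup, clay, tub, beaker from where it was at the start of the episode above 0.025 m).
It also fails if it takes over 51 s, if anything falls off the work surface, if the arm or the gripper's body presses on something with over 40 N, if the wrist force passes 120 N, or if a joint passes its speed limit or range.

## Robot

A 7-joint arm with a two-finger parallel gripper is mounted at the origin on the work surface. World frame = base frame: x ahead of the robot, y to its left, z up, the work surface at z = 0. Lengths are in m, angles in rad, forces in N, time in s.
With the tool pointing down it reaches from about 0.425 to 0.925 m from the base axis. Payload 6.8 kg.
Tool frame: the origin (TCP) lies between the finger pads; the fingertips stand r.tips_ahead ahead of it and the grasp point (between the pads) lies 5 mm behind it (r.tips_ahead is the distance from the TCP to the fingertips, in m); z points along the fingers, y is the line along which they close (so a half turn about z gives the same grasp; the last joint's range is limited). The gripper opens to 85 mm and grips with 20 to 120 N. Pads are 22 mm wide; open, the fingers measure 114 mm over their backs; the gripper's body (76 mm by 85 mm) begins 54 mm behind the grasp point. The pads swing forward as they close: fully open they stand 13 mm farther back than shut.
Start: joints at [-0.108, 0.477, 0.022, 1.555, -0.011, 1.109, -0.083], TCP at [0.675, 0, 0.245] pointing down, gripper open.
Joint ranges: [-2.96, 2.96], [-0.34, 2.1], [-1.41, 1.46], [0.24, 2.44], [-1.37, 4.51], [0.17, 1.92], [-2.96, 2.96]. Speed limits (rad/s): [2.39, 2.39, 3.14, 3.14, 3.14, 3.14, 3.14].

## Interface

Orientations are given as a rotation vector (axis times angle).
In Python, from bench import r gives the robot as it stands.
- The arm moves only by the tool move_arm, never from a script. Its argument "rows" is one flat list of numbers, 4 for each row, row after row: the shift along the tool's x, y, z in cm, then the turn about the tool's z in degrees. In form: [tx, ty, tz, twist, tx, ty, tz, twist, ...]. A call has 1 to 10 rows; each row is the pose to reach, as a shift and turn from the pose commanded when the call began, along the tool's axes at that moment; what a row does not reach only later rows make up. A row lasts 1/8 s, in which the tool goes at most 62.5 mm and 10.7 degrees, less where a joint would pass 70% of its speed; a pose out of reach is approached as far as the arm can. A call with a gripper value outside its range is refused whole. "fingers" is the opening, from 0 (shut) to 1 (fully open), set as the call begins (left out, the last holds). The fingers move at their own pace and stop on an object; "newtons" is the grip in N (left out, the last holds). Time passes only in rows, so rows that repeat a pose let the fingers close. It gives the time, the measured TCP pose, the force, the opening and the grip force at its end, in the units of the state.
- r.get_obs(): the state, without advancing time (a new reading comes with each control period).
- r.grab_frame(name): name is "scene" or "side" or "wrist"; returns the picture (420x560x3 uint8, blue, green, red); there is no depth.
- r.camera_params(name): a dict with "fx", "fy", "cx", "cy" (pixels), "k1" (the pictures are not rectified: a ray, as slopes to the right and down, at radius r is drawn at 1 + k1 r^2 times it, then the intrinsics apply), "world_from_camera" (4x4, takes a point from camera to world coordinates). Camera axes: x right, y down, z forward; pixel columns grow to the right and rows downward; lengths in m; the calibration is good to about 2 mm. A picture is of the moment at which its call begins: read the wrist's pose just before it. camera_params takes no time and is no camera call; for the wrist camera it gives the pose at the moment of the call.
- r.hand_in(): hands the job in; it is judged then, once.
The state is a dict: "clock": time; "joints": joint angles; "qvel": joint speeds; "tau": joint torques, N m; "tcp_pos": TCP position; "orientation": TCP orientation; "contact_force": force on the tool from outside, world axes, zero at the start; "moment": the same for the moment, N m; "grip_width": finger opening in m; "gripper_force": force on a finger pad.
Only numpy, scipy, OpenCV 4.12 (cv2) and the standard library are available. Lean on these libraries where they do the work, as an engineer would, in place of code of your own. Each camera call takes 0.05 s, during which the arm holds its last target. There are 200 camera calls.

## Working session

There is one attempt and no reset: what is moved stays moved. The work goes in short steps, Python scripts to look and compute and a tool call to move; the robot and the scene stay as the last step left them, time stands still between calls to the robot, and variables do not carry over. Pictures are saved under pics/ and viewed, at most 10 in all, crops included, and the job is handed in when it is done.

Besides the shell and the picture viewer there is one more tool, called after "Request:" by a JSON object that holds its "fn" and its "kwargs". move_arm: Moves the arm, as the interface text tells. Its arguments: {"type":"object","properties":{"rows":{"type":"array"},"fingers":{"type":"number"},"newtons":{"type":"number"}},"required":["rows"]}

```bash
mkdir -p pics; cat > h.py <<'E'
import numpy as np, cv2
from bench import r
def ray(c,u,v):
    x=(np.asarray(u,float)-c['cx'])/c['fx'];y=(np.asarray(v,float)-c['cy'])/c['fy']
    X,Y=x.copy(),y.copy()
    for _ in range(20):
        s=1+c['k1']*(X*X+Y*Y);X=x/s;Y=y/s
    T=np.array(c['world_from_camera']);d=np.stack([X,Y,np.ones_like(X)],-1)@T[:3,:3].T
    return T[:3,3],d
def onplane(c,u,v,z):
    o,d=ray(c,u,v);return o+d*((z-o[2])/d[...,2])[...,None]
E
python3 - <<'E'
from h import *
o=r.get_obs();print({k:np.round(v,3) for k,v in o.items()},r.tips_ahead)
for n in("scene","side","wrist"):
    c=r.camera_params(n);im=r.grab_frame(n);cv2.imwrite(f'pics/{n}0.png',im);np.save(f'pics/{n}0.npy',im)
    print(n,c)
E
```

```text
{'clock': np.float64(0.0), 'joints': array([-0.108,  0.478,  0.022,  1.556, -0.011,  1.109, -0.083]), 'qvel': array([ 0.001, -0.001,  0.002,  0.001,  0.001, -0.   ,  0.001]), 'tau': array([-1.0000e-03, -5.9644e+01,  1.6080e+00, -2.8119e+01,  1.2000e-02,
        9.0000e-03,  0.0000e+00]), 'tcp_pos': array([ 0.674, -0.   ,  0.244]), 'orientation': array([-2.221e+00, -2.221e+00,  2.000e-03]), 'contact_force': array([-0.955, -0.431, -0.474]), 'moment': array([-0.01 , -0.013, -0.006]), 'gripper_force': np.float64(0.0), 'grip_width': np.float64(0.086)} 0.014
scene {'fx': 472.3520741440725, 'fy': 472.3520741440725, 'cx': 274.28423180495645, 'cy': 210.2048948041152, 'k1': 0.034201950914036196, 'world_from_camera': array([[ 0.27982063,  0.68004906, -0.67766783,  1.43491014],
       [ 0.9599042 , -0.18578126,  0.20992679, -0.27886218],
       [ 0.01686254, -0.70923804, -0.70476738,  1.01135268],
       [ 0.        ,  0.        ,  0.        ,  1.        ]])}
side {'fx': 518.3118397036909, 'fy': 518.3118397036909, 'cx': 269.92747138085167, 'cy': 213.81051593344148, 'k1': -0.19323492722249108, 'world_from_camera': array([[-0.80557594, -0.32299852,  0.49670852, -0.13252189],
       [-0.59229327,  0.46075422, -0.66097976,  0.94357805],
       [-0.01536506, -0.8266665 , -0.56248236,  0.88122062],
       [ 0.        ,  0.        ,  0.        ,  1.        ]])}
wrist {'fx': 307.4405636144378, 'fy': 307.4405636144378, 'cx': 281.75040824263675, 'cy': 208.7800445193194, 'k1': -0.06180458420852905, 'world_from_camera': array([[ 9.99995032e-01,  1.24364868e-03, -2.89636989e-03,
         6.74344924e-01],
       [ 2.97967206e-04, -9.52057034e-01, -3.05920440e-01,
         7.74904613e-02],
       [-3.13796688e-03,  3.05918057e-01, -9.52052675e-01,
         3.73332531e-01],
       [ 0.00000000e+00,  0.00000000e+00,  0.00000000e+00,
         1.00000000e+00]])}
```

View pics/scene0.png

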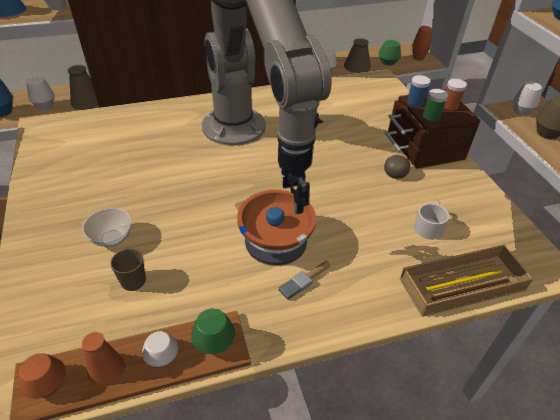

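View pics/side0.png

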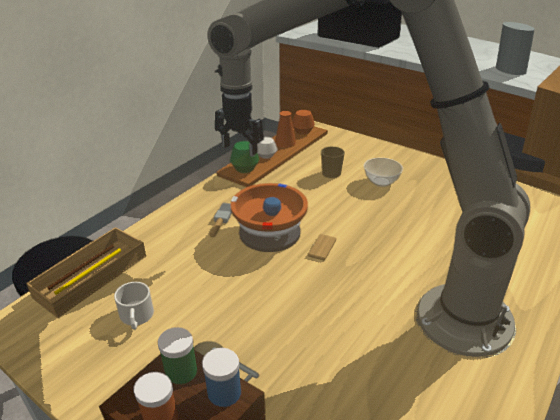

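View pics/wrist0.png

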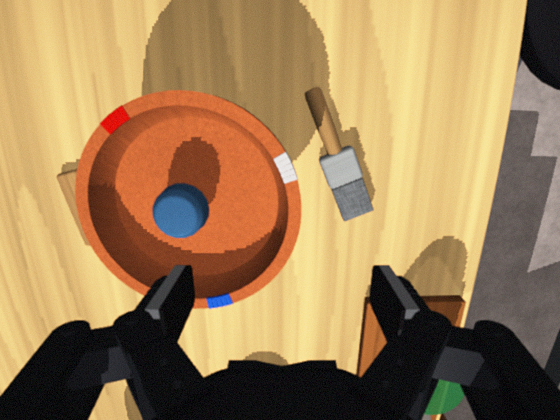

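The wrist view shows the whole dish, with blue at (219,300), white at (285,168), red at (116,119) and the pot at (181,210). The brush lies to its right and the rib to its left. The scene and side views agree. Next I'll measure the dabs on the z=0.105 plane.

```bash
cat > m.py <<'E'
from h import *
from scipy.optimize import least_squares
def dabs(n,im,c,seeds,z=.105):
    hsv=cv2.cvtColor(im,cv2.COLOR_BGR2HSV)
    M={'blue':cv2.inRange(hsv,(105,150,70),(130,255,255)),
       'white':cv2.inRange(hsv,(0,0,150),(180,60,255)),
       'red':cv2.inRange(hsv,(0,225,90),(4,255,255))|cv2.inRange(hsv,(174,200,90),(180,255,255))}
    out={}
    for k,s in seeds.items():
        nn,l,st,ce=cv2.connectedComponentsWithStats(M[k])
        cand=[i for i in range(1,nn) if st[i,4]>8]
        i=min(cand,key=lambda i:np.hypot(*(ce[i]-s)))
        ys,xs=np.where(l==i);P=onplane(c,xs.astype(float),ys.astype(float),z)
        out[k]=P.mean(0)[:2];print(n,k,np.round(ce[i],1),st[i,4],np.round(out[k]*1000,1))
    return out
def fit(d):
    A={'blue':0,'white':100,'red':200}
    f=lambda p:np.concatenate([p[:2]+.1*np.array([np.cos(p[2]+np.radians(A[k])),np.sin(p[2]+np.radians(A[k]))])-d[k] for k in d])
    m=np.mean(list(d.values()),0);b=min((least_squares(f,[*m,a]) for a in(-1.5,0,1.5,3)),key=lambda s:s.cost)
    print('centre mm',np.round(b.x[:2]*1000,1),'ang',round(np.degrees(b.x[2]),1),'res mm',np.round(b.fun*1000,1));return b.x
E
python3 - <<'E'
from m import *
S={'wrist':{'blue':(219,300),'white':(285,168),'red':(116,119)},'scene':{'blue':(243,230),'white':(301,238)},'side':{'blue':(283,186),'red':(267,225)}}
for n in S:
    im=np.load(f'pics/{n}0.npy');c=r.camera_params(n);fit(dabs(n,im,c,S[n]))
# orange outline circle fit in wrist
im=np.load('pics/wrist0.npy');c=r.camera_params('wrist');h=cv2.cvtColor(im,cv2.COLOR_BGR2HSV)
m=cv2.inRange(h,(3,150,60),(14,255,255));m[:,320:]=0;m[270:,:]=0
q=cv2.convexHull(max(cv2.findContours(m,0,1)[0],key=cv2.contourArea))[:,0].astype(float)
q=q[(q[:,1]<262)];P=onplane(c,q[:,0],q[:,1],.105)[:,:2]
s=least_squares(lambda p:np.hypot(*(P-p[:2]).T)-p[2],[.6,.05,.106],loss='soft_l1',f_scale=.002);print(np.round(s.x*1000,1),len(P))
E
```

```text
wrist blue [218.6 300.4] 235 [ 609.  -107.5]
wrist white [285.3 167.6] 425 [676.8  29.3]
wrist red [114.9 119.8] 394 [530.1  71.4]
centre mm [585.4 -11.1] ang -76.2 res mm [ 0.3 -0.7  0.1  0.  -0.3  0.6]
scene blue [242.7 229.2] 34 [ 609.3 -108.1]
scene white [301.3 237.1] 34 [676.4  30.8]
centre mm [584.9 -10.7] ang -75.8 res mm [ 0.2  0.5 -0.2 -0.5]
side blue [282.  185.3] 9 [ 611.1 -106.8]
side red [265.4 223.7] 9 [535.6  74.7]
centre mm [589.4  -9.4] ang -77.4 res mm [ 0.1 -0.2 -0.1  0.2]
[585.4 -10.9 106.1] 44
```

Request:
{"fn": "move_arm", "kwargs": {"rows": [-3,-2,0,0,-6,-4,0,0,-9,-5.5,0,0,-10.8,-6.55,0,0,-10.8,-6.55,3,0,-10.8,-6.55,6,0,-10.8,-6.55,8,0,-10.8,-6.55,9,0,-10.8,-6.55,9,0,-10.8,-6.55,9,0], "fingers": 0, "newtons": 20}}

```text
clock: 1.4
tcp_pos: [0.6102, -0.1079, 0.1562]
orientation: [2.221, 2.221, 0.002]
contact_force: [-0.3, 0.2, 1.1]
grip_width: 0.0002
gripper_force: 0.0
```

```bash
python3 - <<'E'
from h import *
o=r.get_obs();print({k:np.round(o[k],4) for k in('clock','tcp_pos','orientation','contact_force','grip_width')},r.tips_ahead)
W=r.grab_frame('wrist');s=r.grab_frame('scene')
cv2.imwrite('pics/w1.png',np.hstack([cv2.resize(W,(400,300)),cv2.resize(s[150:300,180:380],(400,300))]))
E
```

```text
{'clock': np.float64(1.4), 'tcp_pos': array([ 0.6102, -0.1079,  0.1562]), 'orientation': array([2.2205e+00, 2.2207e+00, 1.7000e-03]), 'contact_force': array([-0.2762,  0.2208,  1.1194]), 'grip_width': np.float64(0.0002)} 0.014
```

View pics/w1.png

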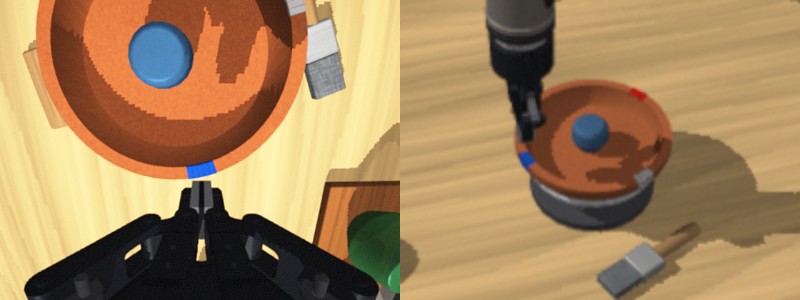

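The fingers are shut and stand over the blue dab, and the pot is clear. I'll descend gently to about 4-5 mm of sink.

Request:
{"fn": "move_arm", "kwargs": {"rows": [0,-0.05,2,0,0,-0.05,3,0,0,-0.05,3.4,0,0,-0.05,3.6,0,0,-0.05,3.8,0,0,-0.05,4.0,0,0,-0.05,4.1,0,0,-0.05,4.1,0,0,-0.05,4.1,0]}}

```text
clock: 2.62
tcp_pos: [0.6094, -0.1081, 0.1146]
orientation: [2.221, 2.221, 0.001]
contact_force: [0.6, -0.2, 2.2]
grip_width: 0.0001
gripper_force: 1.1
```

```bash
python3 - <<'E'
from h import *
o=r.get_obs();print({k:np.round(o[k],4) for k in('clock','tcp_pos','contact_force')})
np.random.seed(0)
s=r.grab_frame('side');z=r.grab_frame('scene')
print(r.get_obs()['contact_force'])
cv2.imwrite('pics/s2.png',np.hstack([cv2.resize(s[160:280,190:350],(400,300)),cv2.resize(z[180:270,215:335],(400,300))]))
c=np.array([58.53,-1.1])
p=lambda a:c+10*np.array([np.cos(np.radians(a)),np.sin(np.radians(a))])
for k in range(8):
    a0=-76+25.5*k;print(k,'; '.join('%.2f %.2f'%tuple((p(a0+2.55*j)-p(a0))[::-1]) for j in range(1,11)))
E
```

```text
{'clock': np.float64(2.625), 'tcp_pos': array([ 0.6094, -0.1081,  0.1146]), 'contact_force': array([ 0.5596, -0.1505,  2.1672])}
[ 0.95521801 -0.30118882  1.65148354]
0 0.12 0.43; 0.25 0.85; 0.41 1.27; 0.58 1.68; 0.77 2.08; 0.98 2.47; 1.21 2.86; 1.45 3.23; 1.71 3.59; 1.99 3.94
1 0.29 0.34; 0.60 0.66; 0.92 0.97; 1.25 1.27; 1.59 1.55; 1.95 1.81; 2.32 2.06; 2.70 2.29; 3.09 2.51; 3.49 2.70
2 0.41 0.18; 0.82 0.34; 1.24 0.48; 1.67 0.61; 2.10 0.71; 2.54 0.79; 2.98 0.86; 3.42 0.90; 3.87 0.93; 4.31 0.94
3 0.44 -0.01; 0.89 -0.05; 1.33 -0.10; 1.77 -0.17; 2.20 -0.27; 2.64 -0.38; 3.06 -0.51; 3.48 -0.66; 3.89 -0.83; 4.30 -1.01
4 0.40 -0.20; 0.78 -0.43; 1.16 -0.66; 1.52 -0.92; 1.88 -1.19; 2.22 -1.48; 2.54 -1.78; 2.86 -2.09; 3.16 -2.42; 3.44 -2.76
5 0.27 -0.35; 0.52 -0.72; 0.76 -1.10; 0.98 -1.48; 1.18 -1.88; 1.37 -2.29; 1.53 -2.70; 1.68 -3.12; 1.81 -3.54; 1.92 -3.98
6 0.09 -0.44; 0.16 -0.88; 0.21 -1.32; 0.24 -1.76; 0.26 -2.21; 0.25 -2.65; 0.22 -3.09; 0.17 -3.54; 0.11 -3.98; 0.02 -4.41
7 -0.11 -0.43; -0.23 -0.86; -0.38 -1.28; -0.54 -1.69; -0.72 -2.10; -0.92 -2.50; -1.13 -2.89; -1.37 -3.27; -1.62 -3.64; -1.88 -3.99
```

View pics/s2.png

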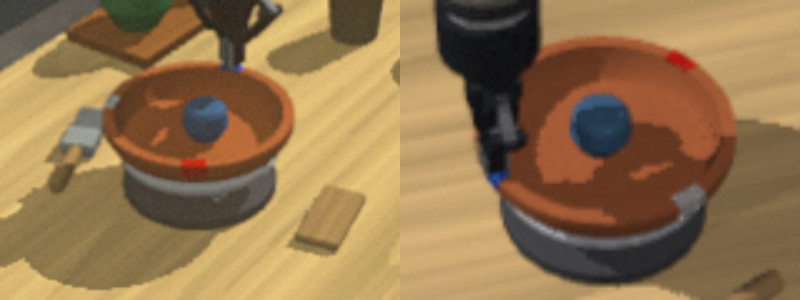

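The tip is on the blue dab with about 2 N, which matches 4.4 mm of sink. I'll start tracing.

Request:
{"fn": "move_arm", "kwargs": {"rows": [0.12,0.43,0,0,0.25,0.85,0,0,0.41,1.27,0,0,0.58,1.68,0,0,0.77,2.08,0,0,0.98,2.47,0,0,1.21,2.86,0,0,1.45,3.23,0,0,1.71,3.59,0,0,1.99,3.94,0,0]}}

```text
clock: 3.98
tcp_pos: [0.6487, -0.088, 0.1143]
orientation: [2.221, 2.221, 0.0]
contact_force: [-1.7, -0.7, 2.4]
grip_width: -0.0001
gripper_force: 1.2
```

Request:
{"fn": "move_arm", "kwargs": {"rows": [0.29,0.34,0,0,0.6,0.66,0,0,0.92,0.97,0,0,1.25,1.27,0,0,1.59,1.55,0,0,1.95,1.81,0,0,2.32,2.06,0,0,2.7,2.29,0,0,3.09,2.51,0,0,3.49,2.7,0,0]}}

```text
clock: 5.22
tcp_pos: [0.6756, -0.053, 0.1143]
orientation: [2.221, 2.221, 0.0]
contact_force: [-0.9, -2.3, 1.7]
grip_width: -0.0001
gripper_force: 1.2
```

Request:
{"fn": "move_arm", "kwargs": {"rows": [0.41,0.18,0,0,0.82,0.34,0,0,1.24,0.48,0,0,1.67,0.61,0,0,2.1,0.71,0,0,2.54,0.79,0,0,2.98,0.86,0,0,3.42,0.9,0,0,3.87,0.93,0,0,4.31,0.94,0,0]}}

```text
clock: 6.48
tcp_pos: [0.6849, -0.0098, 0.1143]
orientation: [2.221, 2.221, 0.0]
contact_force: [-0.5, -1.7, 2.0]
grip_width: -0.0003
gripper_force: 1.2
```

Request:
{"fn": "move_arm", "kwargs": {"rows": [0.44,0,0,0,0.89,-0.05,0,0,1.33,-0.1,0,0,1.77,-0.17,0,0,2.2,-0.27,0,0,2.64,-0.38,0,0,3.06,-0.51,0,0,3.48,-0.66,0,0,3.89,-0.83,0,0,4.3,-1.01,0,0]}}

```text
clock: 7.72
tcp_pos: [0.6746, 0.0332, 0.1143]
orientation: [2.221, 2.221, 0.0]
contact_force: [1.8, -1.7, 1.9]
grip_width: 0.0
gripper_force: 1.2
```

Request:
{"fn": "move_arm", "kwargs": {"rows": [0.4,-0.2,0,0,0.78,-0.43,0,0,1.16,-0.66,0,0,1.52,-0.92,0,0,1.88,-1.19,0,0,2.22,-1.48,0,0,2.54,-1.78,0,0,2.86,-2.09,0,0,3.16,-2.42,0,0,3.44,-2.76,0,0]}}

```text
clock: 8.98
tcp_pos: [0.6469, 0.0675, 0.1143]
orientation: [2.221, 2.221, 0.0]
contact_force: [0.6, -1.6, 2.6]
grip_width: -0.0001
gripper_force: 1.2
```

```bash
python3 - <<'E'
from h import *
o=r.get_obs();print(np.round(o['tcp_pos'],4),o['contact_force'],'rad',np.hypot(*(o['tcp_pos'][:2]-[.5853,-.011])))
s=r.grab_frame('side');z=r.grab_frame('scene')
cv2.imwrite('pics/s3.png',np.hstack([cv2.resize(s[160:280,190:350],(400,300)),cv2.resize(z[180:270,215:335],(400,300))]))
E
```

```text
[0.6469 0.0675 0.1143] [ 0.62562077 -1.63692883  2.59645878] rad 0.09983152371449726
```

View pics/s3.png

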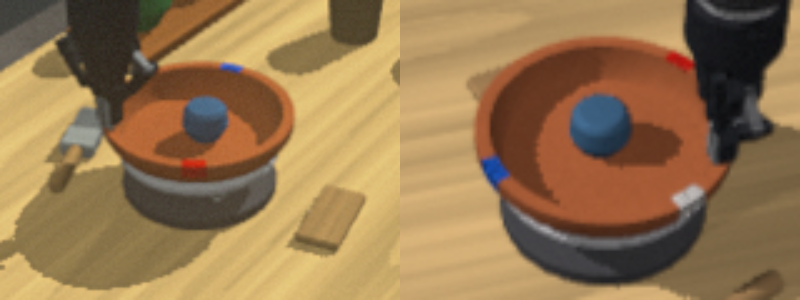

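The fingers are on the rim past the white dab, and the pot is undisturbed. I'll carry on to red and past its centre.

Request:
{"fn": "move_arm", "kwargs": {"rows": [0.27,-0.35,0,0,0.52,-0.72,0,0,0.76,-1.1,0,0,0.98,-1.48,0,0,1.18,-1.88,0,0,1.37,-2.29,0,0,1.53,-2.7,0,0,1.68,-3.12,0,0,1.81,-3.54,0,0,1.92,-3.98,0,0]}}

```text
clock: 10.32
tcp_pos: [0.6071, 0.0867, 0.1144]
orientation: [2.221, 2.222, 0.0]
contact_force: [2.0, -1.0, 2.0]
grip_width: 0.0
gripper_force: 1.2
```

Request:
{"fn": "move_arm", "kwargs": {"rows": [0.09,-0.44,0,0,0.16,-0.88,0,0,0.21,-1.32,0,0,0.24,-1.76,0,0,0.26,-2.21,0,0,0.25,-2.65,0,0,0.22,-3.09,0,0,0.17,-3.54,0,0,0.11,-3.98,0,0,0.02,-4.41,0,0]}}

```text
clock: 11.58
tcp_pos: [0.563, 0.0867, 0.1143]
orientation: [-2.221, -2.221, -0.0]
contact_force: [2.1, 0.6, 2.4]
grip_width: -0.0001
gripper_force: 1.2
```

Request:
{"fn": "move_arm", "kwargs": {"rows": [-0.11,-0.43,0,0,-0.23,-0.86,0,0,-0.38,-1.28,0,0,-0.54,-1.69,0,0,-0.72,-2.1,0,0,-0.92,-2.5,0,0,-1.13,-2.89,0,0,-1.37,-3.27,0,0,-1.5,-3.46,0,0,-1.5,-3.46,0,0]}}

```text
clock: 12.82
tcp_pos: [0.5282, 0.0714, 0.1142]
orientation: [-2.221, -2.221, 0.001]
contact_force: [0.2, -0.1, 3.0]
grip_width: 0.0001
gripper_force: 1.2
```

```bash
python3 - <<'E'
from h import *
o=r.get_obs();d=o['tcp_pos'][:2]-[.5853,-.011];print(o['clock'],np.round(o['tcp_pos'],4),o['contact_force'],'rad',np.hypot(*d),'trace deg',np.degrees(np.arctan2(d[1],d[0]))+76)
s=r.grab_frame('side');z=r.grab_frame('scene')
cv2.imwrite('pics/s4.png',np.hstack([cv2.resize(s[160:280,190:350],(400,300)),cv2.resize(z[180:270,215:335],(400,300))]))
E
```

```text
12.825 [0.5282 0.0714 0.1142] [ 0.24518181 -0.08114039  2.96749351] rad 0.10027471968534367 trace deg 200.7422223852355
```

View pics/s4.png

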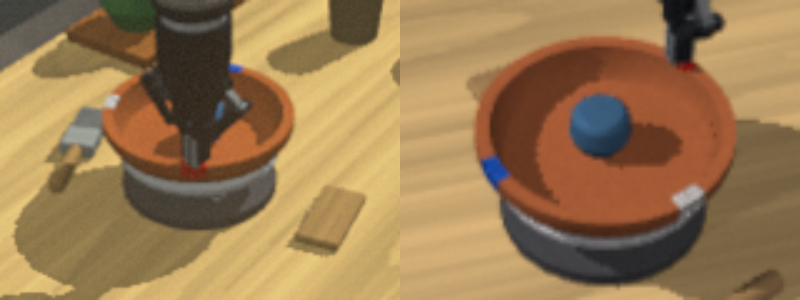

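The fingers are on the red dab at 200.7° of the trace. Now I'll lift off.

Request:
{"fn": "move_arm", "kwargs": {"rows": [0,0,-0.2,0,0,0,-0.4,0,0,0,-0.7,0,0,0,-1.5,0,0,0,-3,0,0,0,-5,0,0,0,-7,0,0,0,-8,0,0,0,-8,0,0,0,-8,0]}}

```text
clock: 14.18
tcp_pos: [0.5282, 0.0716, 0.1938]
orientation: [-2.221, -2.221, 0.001]
contact_force: [-0.2, -0.7, -0.1]
grip_width: -0.0
gripper_force: 0.0
```

```bash
python3 - <<'E'
from h import *
o=r.get_obs();print(o['clock'],np.round(o['tcp_pos'],4),o['contact_force'])
print(r.hand_in())
E
```

```text
14.175 [0.5282 0.0716 0.1938] [-0.18983167 -0.73380627 -0.13474317]
the job is handed in; nothing more can be done
None
```

I traced the rim from blue through white to red at roughly 2–3 N, with the dish sunk about 4–5 mm, then lifted off and handed in at 14.2 s; no verdict came back, but the pot and the other items in view looked undisturbed in the last pictures.

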